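Fit the setting key through the ratchet wheel and turn it to its stop

ROBOT

A 7-joint arm with a two-finger parallel gripper is mounted at the origin on the work surface. World frame = base frame: x ahead of the robot, y to its left, z up, the work surface at z = 0. Lengths are in m, angles in rad, forces in N, time in s.
With the tool pointing down it reaches from about 0.425 to 0.925 m from the base axis. Payload 6.8 kg.
Tool frame: the origin (TCP) lies midway between the tips of the shut fingers; the grasp point (between the pads) lies 19 mm behind it (bot.grasp_offset is the distance from the TCP to the grasp point, in m); z points along the fingers, x is the direction in which the jaws open and shut, and the axes are right-handed (so a half turn about z gives the same grasp; the last joint's range is limited). The gripper opens to 85 mm and grips with 20 to 120 N. Pads are 22 mm wide; open, the fingers measure 114 mm over their backs; the gripper's body (76 mm by 85 mm) begins 54 mm behind the grasp point. The pads swing forward as they close: fully open they stand 13 mm farther back than shut.
Start: joints at [-1.398, 0.477, 0.022, 1.555, -0.011, 1.109, -0.083], TCP at [0.187, 0.649, 0.231] pointing down, gripper open.
Joint ranges: [-2.96, 2.96], [-0.34, 2.1], [-1.41, 1.46], [0.24, 2.44], [-1.37, 4.51], [0.17, 1.92], [-2.96, 2.96]. Speed limits (rad/s): [2.39, 2.39, 3.14, 3.14, 3.14, 3.14, 3.14].

INTERFACE

Orientations are given as a unit quaternion [w, x, y, z].
In Python, from station import bot, imaging gives the robot as it stands. The module is installed in compiled form; this text tells all that it offers.
- The arm moves only by the tool apply_moves, never from a script. Its argument "increments" is a list of rows, each a list of 7 numbers: the shift along the tool's x, y, z in mm, then the turn, a rotation vector about the tool's x, y, z in degrees, then the closure, from -1 (fully open) to 1 (shut). In form: [[dx, dy, dz, rx, ry, rz, grip], ...]. A call has exactly 8 rows; each row shifts and turns the pose as measured when the row begins, along the tool's axes as they then stand; what a row does not reach is not made up. A row lasts 1/8 s, in which the tool goes at most 62.5 mm and 10.7 degrees, less where a joint would pass 70% of its speed; a pose out of reach is approached as far as the arm can. A call with a gripper value outside its range is refused whole. The fingers move at their own pace and stop on an object; "grip_force" is the grip in N (left out, the last holds). Time passes only in rows, so rows that do not move let the fingers close, or fill a call up. It gives the time, the measured TCP pose, the force and the opening at its end, in the units of the state.
- bot.get_obs(): the state, without advancing time (a new reading comes with each control period).
- imaging.read_camera(name): name is "scene" or "side" or "wrist"; returns the picture (384x512x3 uint8, red, green, blue); there is no depth.
- imaging.get_calibration(name): a dict with "K" (3x3 intrinsics, pixels), "k1" (the pictures are not rectified: a ray, as slopes to the right and down, at radius r is drawn at 1 + k1 r^2 times it, then the intrinsics apply), "extrinsics" (4x4, takes a point from camera to world coordinates). Camera axes: x right, y down, z forward; pixel columns grow to the right and rows downward; lengths in m; the calibration is good to about 2 mm. A picture is of the moment at which its call begins: read the wrist's pose just before it. get_calibration takes no time and is no camera call; for the wrist camera it gives the pose at the moment of the call.
- bot.hand_in(): hands the job in, once; it reports no verdict.
The state is a dict: "t": time; "q": joint angles; "joint_vel": joint speeds; "joint_torque": joint torques, N m; "eef_pos": TCP position; "tool_rot": TCP orientation; "contact_force": force on the tool from outside, world axes, zero at the start; "torque": the same for the moment, N m; "gripper_width": opening from 0.0 (shut) to 1.0 (fully open).
Only numpy, scipy, OpenCV 4.12 (cv2) and the standard library are available. Lean on these libraries where they do the work, as an engineer would, in place of code of your own. Each camera call takes 0.05 s, during which the arm holds its last target.

TASK

Take the brass winged key from the wooden tool block and put its square shank down the collar on top of the brass clock movement. Feel with a light touch, turning the key, for the square hole in the ratchet wheel hidden below and push it fully home, then turn it clockwise (seen from above) until the wheel meets its stop and the wings stand square to the plate's edges, and let go. Be gentle with the movement, never loading it with more than about 40 N, and leave the other things where they are.

Things in the scene. Friction and masses are not known exactly. Their poses are not given: they have to be found in the camera images.
- key_grip (a point): Winged brass setting key, 76 mm tall, about 150 g, upright in one of the tool block's three holes, its shoulder on the block's top. Point: centre of its wing, a flat 10 mm thick (own x), 36 wide (own y), 28 high (own z, up). Below the wing: a round neck 12 mm across, 10 high; a shoulder disc 34 mm across, 4 thick, its underside 28 mm below this point; then the shank.
- key_tip (a point): Lower end of the key's steel shank, 62 mm below the wing's centre, axes as the key's. The shank is square, 12 x 12 mm, 34 mm long below the shoulder, its flats square to the key's own x and y.
- block: Fixed wooden tool block 66 (x) x 200 (y) x 42 mm; origin at the centre of its underside. Three round holes, 19 mm across and 38 mm deep, at y = -65, 0 and +65 mm of its own frame; the key and two other tools stand in them in any order.
- movement: Fixed brass clock movement, two plates 120 (x) x 150 (y) mm on pillars, top of the upper plate at z = 60 mm; origin below the centre of the plates at table height. The plate's edges run along its own x and y. A toothed steel ratchet wheel, 66 mm across, lies on it under a bridge that carries the guide collar.
- socket (a point): Centre of the guide collar's upper rim, 82 mm above the table, axes as the movement's. The collar is a round funnel, 31 mm wide at the rim, narrowing to 18 mm at 8 mm below it, then straight for 5 mm; it guides a key that is let yield sideways. Fully home, the key's shoulder rests on the rim, its wing's centre 28 mm above this point.
- wheel_face (a point): Centre of the ratchet wheel's top face, 14 mm below the collar's rim, axes as the movement's, not the wheel's. Here is the wheel's square through hole, 13.8 x 13.8 mm, 28 deep; the shank enters within about 0.15 rad. Its angle is not reported: at the start its flats stand 0.36 to 1.15 rad anticlockwise (from above) of the plate's edges, alike every quarter turn.
- wheel_under (a point): Lower end of the wheel's square hole, 42 mm below the rim, axes as the movement's. The wheel turns stiffly (0.10 N m) and stays where left. Clockwise it stops with its flats 0.10 rad anticlockwise of square to the plate's edges; anticlockwise it stops at 1.2 rad. A key turned clockwise leads the wheel by about 0.15 rad of play, so it meets the stop with its wing about square.
- punch_c (a point): Bystander: round steel punch with black handle, 60 mm tall, standing in the tool block, shoulder 34 mm across; point at half height.
- burnisher_c (a point): Bystander: round steel burnisher with dark wooden knob, 64 mm tall, standing in the tool block; point about half-way up.
- gear_c (a point): Bystander: loose brass gear 66 mm across, 14 mm high, lying on the bench; point at its middle.
- screwdriver_grip (a point): Bystander: screwdriver 150 mm long lying on the bench; point in its handle.
- oil_jar_c (a point): Bystander: amber glass jar 40 mm across, 50 mm tall; point at its centre.
- loupe_c (a point): Bystander: black eye loupe 44 mm across, 30 mm tall; point at its centre.
- collet_c (a point): Bystander: steel ring 44 mm across, 14 mm tall; point at its centre.

How it is judged:
On the way, in this order (a step that is already met when the one before it is completed fails the run):
1. the key is fully home: its shoulder on the collar's rim (horizontal distance between key_grip and socket below 0.005 m and z of key_grip in the frame of socket below 0.0305 m and angle between key_grip's own z axis and vertical below 0.1 rad), for 0.2 s.
2. then, still home, it is turned until its wing stands square to the plate's edges (all of step 1 and (angle between the x axis of key_grip and the x axis of socket, either way round below 0.14 rad or angle between the x axis of key_grip and the y axis of socket, either way round below 0.14 rad)), for 0.2 s.
At the end, for the whole second after the job is handed in: The key stands fully home in the movement (shoulder within 2.5 mm of the collar's rim, axis within 5 mm, tilt below 0.10 rad), turned clockwise so that its wing is parallel or at right angles to the plate's edges within 0.14 rad, and released (all of step 2); the robot touches nothing.
It fails at once if the movement is loaded with more than 40 N (contact force between movement and anything else above 40 N).
It fails at once if another thing on the bench or in the block is pushed more than 30 mm from its place (distance of any of punch_c, burnisher_c, gear_c, screwdriver_grip, oil_jar_c, loupe_c, collet_c from where it was at the start of the episode above 0.03 m).
It also fails if it takes over 58 s, if anything falls off the work surface, if the arm or the gripper's body presses on something with over 40 N, if the wrist force passes 120 N, or if a joint passes its speed limit or range.

## Working session

There is one attempt and no reset: what is moved stays moved. The work goes in short steps, Python scripts to look and compute and a tool call to move; the robot and the scene stay as the last step left them, time stands still between calls to the robot, and variables do not carry over. Pictures are saved under pics/ and viewed, and the job is handed in when it is done.

Besides the shell and the picture viewer there is one more tool, called after "Request:" as name(argument=value, ...), one argument or row to a line, values as JSON. apply_moves: Moves the arm, as the interface text tells. Its arguments: {"type":"object","properties":{"increments":{"type":"array","items":{"type":"array","items":{"type":"number"}}},"grip_force":{"type":"number"}},"required":["increments"]}

```bash
mkdir -p pics; ls
python3 - <<'E'
from station import bot, imaging
import cv2
o=bot.get_obs(); print(o, bot.grasp_offset)
for n in ["scene","side","wrist"]:
    c=imaging.get_calibration(n); print(n,c)
    im=imaging.read_camera(n); cv2.imwrite(f"pics/{n}0.png",im[:,:,::-1])
E
```

```text
pics
{'t': 0.0, 'q': array([-1.39810181,  0.47782837,  0.02233713,  1.55641298, -0.01148825,
        1.10930908, -0.08312574]), 'joint_vel': array([-0.00010227,  0.00207534, -0.00038367, -0.00088425, -0.00025185,
        0.00012884, -0.00161359]), 'joint_torque': array([-8.35393839e-04, -5.96449256e+01,  1.60739467e+00, -2.81203526e+01,
        1.24043811e-02,  9.42724786e-03,  9.69626683e-06]), 'eef_pos': array([0.18691026, 0.64800569, 0.23032296]), 'tool_rot': array([ 6.06531895e-04,  7.99097743e-01,  6.01200433e-01, -6.84789242e-04]), 'contact_force': array([-0.45484104, -0.1364223 , -0.27039947]), 'torque': array([ 0.05325395,  0.01463823, -0.029831  ]), 'gripper_width': 0.9989319562686035} 0.0187
scene {'K': array([[436.6517817 ,   0.        , 257.04913671],
       [  0.        , 436.6517817 , 191.85362078],
       [  0.        ,   0.        ,   1.        ]]), 'k1': -0.137929566586196, 'extrinsics': array([[-0.72526468,  0.57517381, -0.37837313,  0.97821425],
       [ 0.68831448,  0.61746256, -0.38074028,  0.39321409],
       [ 0.0146394 , -0.53657719, -0.84372425,  0.94199186],
[... 369 characters left out ...]
0.6552497 , -0.64005903],
       [-0.01684718, -0.86782507, -0.49658416,  0.57644469],
       [ 0.        ,  0.        ,  0.        ,  1.        ]])}
wrist {'K': array([[339.15215885,   0.        , 257.88532693],
       [  0.        , 339.15215885, 189.07988224],
       [  0.        ,   0.        ,   1.        ]]), 'k1': 0.005178891374540161, 'extrinsics': array([[ 2.77575261e-01,  9.15874972e-01,  2.90043119e-01,
         1.12198322e-01],
       [ 9.60703656e-01, -2.64409499e-01, -8.44754575e-02,
         6.69924807e-01],
       [-6.78801422e-04,  3.02093782e-01, -9.53277969e-01,
         3.72582894e-01],
       [ 0.00000000e+00,  0.00000000e+00,  0.00000000e+00,
         1.00000000e+00]])}
```

View pics/scene0.png

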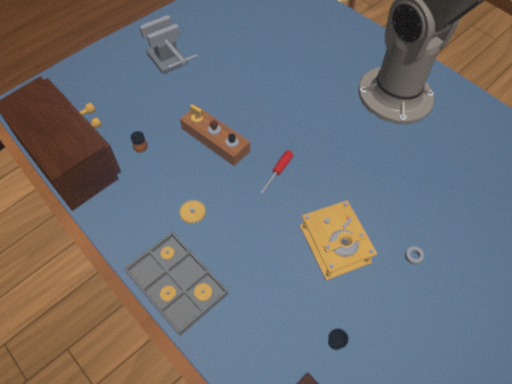

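View pics/side0.png

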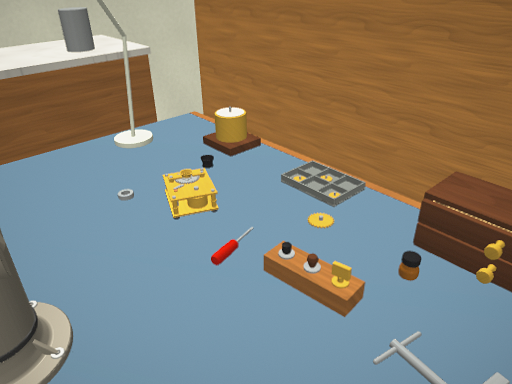

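View pics/wrist0.png

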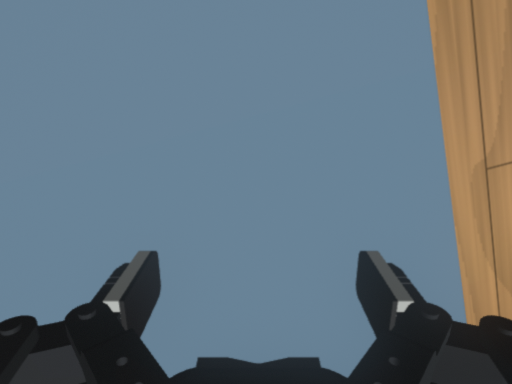

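Scene: the key is the yellow wing at about (196,113) in the block's end hole, and the movement's collar is at about (346,240). Side: the key is at (341,273), the movement at (190,188). Next: helper functions and close-up crops.

```bash
cat > h.py <<'E'
import numpy as np, cv2
from station import bot, imaging
def ray(cal,u,v):
    K=cal["K"];k=cal["k1"];d=np.array([(u-K[0,2])/K[0,0],(v-K[1,2])/K[1,1]])
    s=d.copy()
    for _ in range(20): s=d/(1+k*(s@s))
    E=cal["extrinsics"]; r=E[:3,:3]@np.array([s[0],s[1],1]); return E[:3,3],r/np.linalg.norm(r)
def plane(cal,u,v,z):
    o,r=ray(cal,u,v); return o+r*(z-o[2])/r[2]
def proj(cal,P):
    E=cal["extrinsics"]; p=E[:3,:3].T@(np.asarray(P,float)-E[:3,3]); s=p[:2]/p[2]; s=s*(1+cal["k1"]*(s@s))
    return s*cal["K"][0,0]+cal["K"][:2,2]
def tri(rs):
    A=0;b=0
    for o,r in rs:
        M=np.eye(3)-np.outer(r,r);A=A+M;b=b+M@o
    p=np.linalg.solve(A,b); return p,[np.linalg.norm((np.eye(3)-np.outer(r,r))@(p-o)) for o,r in rs]
E
python3 - <<'E'
from h import *
def crop(n,x0,y0,x1,y1,f,out):
    im=cv2.imread(f"pics/{n}0.png")[y0:y1,x0:x1]; cv2.imwrite(out,cv2.resize(im,None,fx=f,fy=f,interpolation=cv2.INTER_CUBIC))
crop("scene",170,90,260,170,8,"pics/s_key.png")
crop("scene",290,190,390,285,6,"pics/s_mov.png")
crop("side",255,230,370,310,6,"pics/d_key.png")
crop("side",155,160,225,220,8,"pics/d_mov.png")
E
```

```text
(no output)
```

View pics/s_key.png

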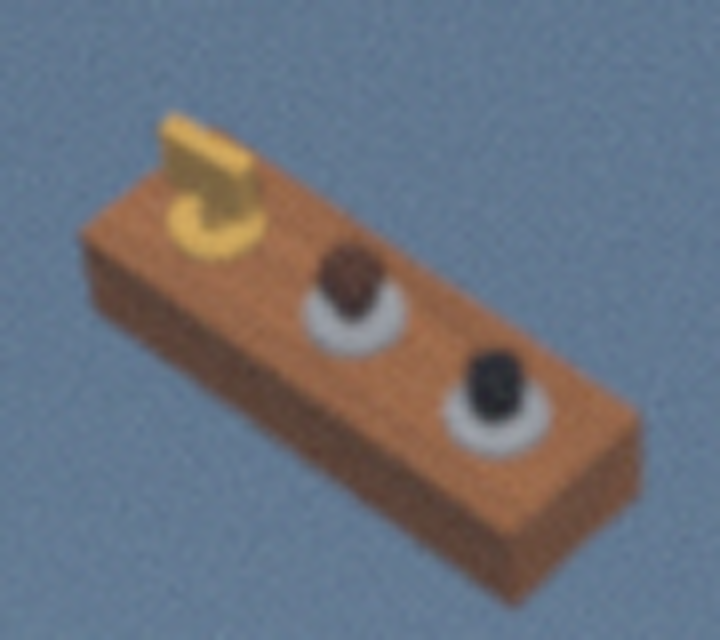

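View pics/s_mov.png

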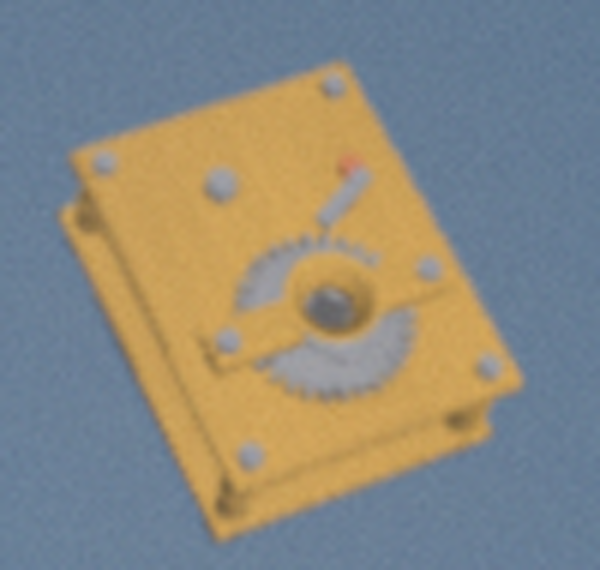

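View pics/d_key.png

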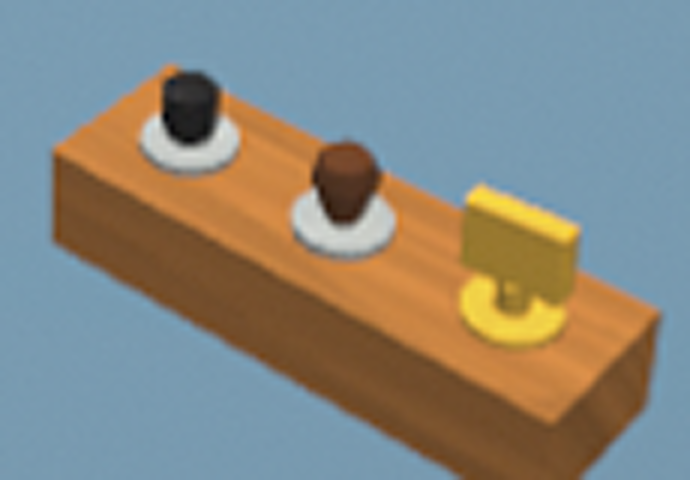

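View pics/d_mov.png

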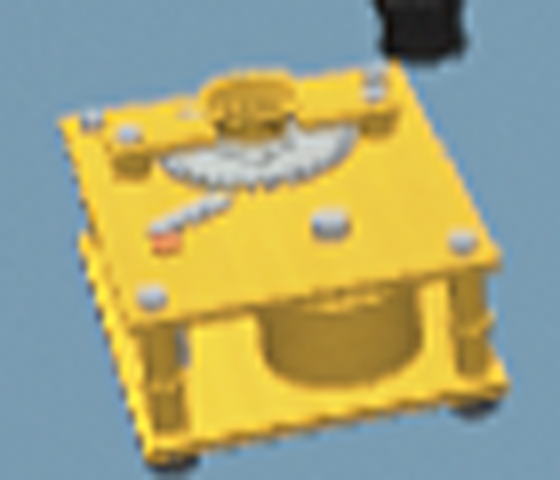

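Run:
```python
from h import *
S=imaging.get_calibration("scene");D=imaging.get_calibration("side")
def px(p,x0,y0,f): return p[0]/f+x0-.5+.5/f,p[1]/f+y0-.5+.5/f
sk=lambda *p:px(p,170,90,8); sm=lambda *p:px(p,290,190,6); dk=lambda *p:px(p,255,230,6); dm=lambda *p:px(p,155,160,8)
a=lambda d:np.degrees(np.arctan2(d[1],d[0]))
print("key top scene",plane(S,*sk(209,141),.084),"side",plane(D,*dk(521,214),.084),tri([ray(S,*sk(209,141)),ray(D,*dk(521,214))]))
p=plane(S,*sk(168,122),.084);q=plane(S,*sk(252,162),.084);print("wing dir S",a(q-p),np.linalg.norm(q-p))
p=plane(D,*dk(473,195),.084);q=plane(D,*dk(572,234),.084);print("wing dir D",a(q-p),np.linalg.norm(q-p))
print("key shoulder S",plane(S,*sk(215,218),.046),"D",plane(D,*dk(513,303),.046))
for n,pt in [("knob1",(352,308)),("punch",(497,408))]: print(n,plane(S,*sk(*pt),.045))
B=[plane(S,*sk(*c),.042) for c in [(82,235),(515,537),(640,420)]]
print("block S",B,[a(B[i+1]-B[i]) for i in (0,1)],[np.linalg.norm(B[i+1]-B[i]) for i in (0,1)])
B=[plane(D,*dk(*c),.042) for c in [(172,66),(55,152),(553,424),(660,315)]]
print("block D",np.mean(B,0),[a(B[i+1]-B[i]) for i in (0,1,2)],[np.linalg.norm(B[i+1]-B[i]) for i in (0,1,2)])
C=[plane(S,*sm(*c),.060) for c in [(343,63),(70,155),(245,490),(523,382)]]
print("mov S",np.mean(C,0),[(a(C[(i+1)%4]-C[i]),np.linalg.norm(C[(i+1)%4]-C[i])) for i in range(4)])
C=[plane(D,*dm(*c),.060) for c in [(395,65),(62,120),(130,325),(500,265)]]
print("mov D",np.mean(C,0),[(a(C[(i+1)%4]-C[i]),np.linalg.norm(C[(i+1)%4]-C[i])) for i in range(4)])
print("rim S",plane(S,*sm(335,292),.082),"D",plane(D,*dm(251,97),.082))
```

```text
key top scene [ 0.52883743 -0.30037726  0.084     ] side [ 0.5282519  -0.30109334  0.084     ] (array([ 0.52864306, -0.30076935,  0.08357183]), [np.float64(5.2593861089600214e-05), np.float64(5.2593861089496185e-05)])
wing dir S 105.01484898959112 0.03477862719461939
wing dir D -76.87473223186454 0.03305318441856667
key shoulder S [ 0.53013253 -0.30150106  0.046     ] D [ 0.53068345 -0.30032105  0.046     ]
knob1 [ 0.52153271 -0.23897541  0.045     ]
punch [ 0.51459683 -0.17331079  0.045     ]
block S [array([ 0.56646639, -0.32999   ,  0.042     ]), array([ 0.54427834, -0.13136133,  0.042     ]), array([ 0.48189606, -0.13930201,  0.042     ])] [np.float64(96.37386980930533), np.float64(-172.74579610541122)] [np.float64(0.19986409743671374), np.float64(0.06288562993439974)]
block D [ 0.52223449 -0.23712264  0.042     ] [np.float64(-173.1966891981083), np.float64(-83.82447245528951), np.float64(5.919535065373005)] [np.float64(0.06559977257153726), np.float64(0.19843460913278302), np.float64(0.0636283709332404)]
mov S [0.52492151 0.20438028 0.06      ] [(np.float64(-22.601170360239994), np.float64(0.1194229990837012)), (np.float64(68.64379450417842), np.float64(0.1496761294299611)), (np.float64(157.85876331103418), np.float64(0.11644748436776531)), (np.float64(-112.49608086498692), np.float64(0.1487062915838403))]
mov D [0.52410985 0.20330656 0.06      ] [(np.float64(157.81635738955254), np.float64(0.1189550438709909)), (np.float64(-112.41760228670647), np.float64(0.14948905845309046)), (np.float64(-24.569278929761794), np.float64(0.11774040143904846)), (np.float64(67.1012194593761), np.float64(0.1544008041847482))]
rim S [0.53330261 0.22630017 0.082     ] D [0.53379644 0.22662243 0.082     ]
```

```bash
cat >> h.py <<'E'
from scipy.spatial.transform import Rotation as R
def Rt(o): q=o["tool_rot"]; return R.from_quat([q[1],q[2],q[3],q[0]])
def Rdown(deg):
    c,s=np.cos(np.radians(deg)),np.sin(np.radians(deg)); return R.from_matrix(np.array([[c,s,0],[s,-c,0],[0,0,-1]]))
def ang(o): m=Rt(o).as_matrix(); return np.degrees(np.arctan2(m[1,0],m[0,0]))
def plan(pos,deg,n,grip,o=None):
    o=o or bot.get_obs(); p=o["eef_pos"].copy(); r=Rt(o); T=Rdown(deg); d=(np.array(pos)-p)/n
    w=(r.inv()*T).as_rotvec(); dr=R.from_rotvec(w/n); rows=[]
    for i in range(n):
        rows.append([round(float(x),1) for x in r.inv().apply(d)*1000]+[round(float(x),1) for x in np.degrees(w/n)]+[grip]); r=r*dr
    print(rows)
def st():
    o=bot.get_obs(); print("t",round(o["t"],2),"p",o["eef_pos"].round(4),"ang",round(ang(o),2),"z",Rt(o).as_matrix()[:,2].round(3),"F",o["contact_force"].round(1),"M",o["torque"].round(2),"g",round(o["gripper_width"],3),"q",o["q"].round(2)); return o
E
python3 -c "
from h import *
plan((0.552,0.154,0.14),14.1,12,-1)"
```

```text
[[-31.1, 40.6, 7.6, 0.0, 0.0, 5.0, -1], [-27.5, 43.2, 7.6, 0.0, 0.0, 5.0, -1], [-23.6, 45.4, 7.6, 0.0, 0.0, 5.0, -1], [-19.6, 47.3, 7.6, 0.0, 0.0, 5.0, -1], [-15.4, 48.8, 7.6, 0.0, 0.0, 5.0, -1], [-11.1, 50.0, 7.6, 0.0, 0.0, 5.0, -1], [-6.7, 50.7, 7.6, 0.0, 0.0, 5.0, -1], [-2.3, 51.1, 7.6, 0.0, 0.0, 5.0, -1], [2.2, 51.1, 7.6, 0.0, 0.0, 5.0, -1], [6.6, 50.8, 7.6, 0.0, 0.0, 5.0, -1], [11.0, 50.0, 7.5, 0.0, 0.0, 5.0, -1], [15.3, 48.9, 7.5, 0.0, 0.0, 5.0, -1]]
```

Request:
apply_moves(
  increments=[
    [-31,40.5,7.5,0,0,5,-1],
    [-27.5,43,7.5,0,0,5,-1],
    [-23.5,45.5,7.5,0,0,5,-1],
    [-19.5,47.5,7.5,0,0,5,-1],
    [-15.5,49,7.5,0,0,5,-1],
    [-11,50,7.5,0,0,5,-1],
    [-6.5,50.5,7.5,0,0,5,-1],
    [-2.5,51,7.5,0,0,5,-1],
  ],
  grip_force=40,
)

```text
t: 1.15
eef_pos: [0.4303, 0.311, 0.1671]
tool_rot: [-0.0, 0.958, 0.285, -0.001]
contact_force: [0.2, 0.0, 0.3]
gripper_width: 1.0
```

```bash
python3 -c "
from h import *
st(); plan((0.552,0.154,0.14),14.1,7,-1)"
```

```text
t 1.15 p [0.4303 0.311  0.1671] ang 33.15 z [-0.002  0.    -1.   ] F [0.2 0.  0.3] M [ 0.05 -0.07  0.02] g 1.0 q [-0.97  0.32  0.27  1.98 -0.12  0.86 -0.05]
[[2.3, 28.3, 3.8, -0.0, 0.0, 2.7, -1], [3.6, 28.1, 3.8, -0.0, 0.0, 2.7, -1], [5.0, 27.9, 3.8, -0.0, 0.0, 2.7, -1], [6.3, 27.7, 3.8, -0.0, 0.0, 2.7, -1], [7.6, 27.3, 3.9, -0.0, 0.0, 2.7, -1], [8.9, 27.0, 3.9, -0.0, 0.0, 2.7, -1], [10.2, 26.5, 3.9, -0.0, 0.0, 2.7, -1]]
```

Request:
apply_moves(
  increments=[
    [2.5,28.5,4,0,0,2.7,-1],
    [3.5,28,4,0,0,2.7,-1],
    [5,28,4,0,0,2.7,-1],
    [6,27.5,4,0,0,2.7,-1],
    [7.5,27.5,4,0,0,2.7,-1],
    [9,27,4,0,0,2.7,-1],
    [10,26.5,4,0,0,2.7,-1],
    [0,0,0,0,0,0,-1],
  ],
)

```text
t: 2.15
eef_pos: [0.555, 0.1416, 0.1366]
tool_rot: [0.001, 0.993, 0.114, -0.002]
contact_force: [-0.3, 0.7, -0.1]
gripper_width: 0.996
```

```bash
python3 -c "
from h import *
st(); c=imaging.get_calibration('wrist'); im=imaging.read_camera('wrist')[:,:,::-1].copy(); cv2.imwrite('pics/w1.png',im); np.save('w1.npy',c,allow_pickle=True)
print(proj(c,(.5335,.2265,.082)),c['extrinsics'])"
```

```text
t 2.15 p [0.555  0.1416 0.1366] ang 13.13 z [-0.004 -0.003 -1.   ] F [-0.3  0.7 -0.1] M [0.03 0.06 0.03] g 0.996 q [-0.66  0.44  0.39  1.91 -0.22  0.84  0.07]
[256.03054347  62.53754603] [[ 0.97396667  0.21719878  0.06491244  0.53744423]
 [ 0.22665426 -0.92785571 -0.29616148  0.21754897]
 [-0.00409653  0.30316409 -0.95292956  0.27853882]
 [ 0.          0.          0.          1.        ]]
```

View pics/w1.png

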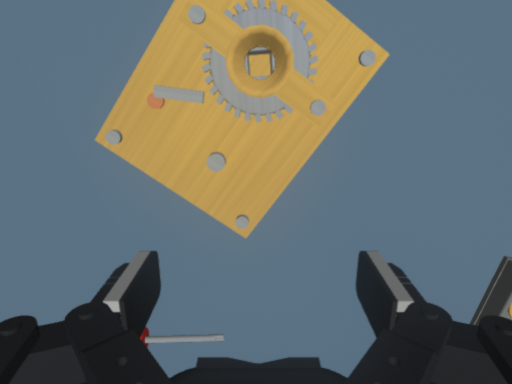

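The wrist view shows the collar rim centred at about (259,62), with the wheel's square hole visible inside. I'll zoom in to get its angle.

Run:
```python
from h import *
im=cv2.imread('pics/w1.png')[20:105,205:315]; cv2.imwrite('pics/w1z.png',cv2.resize(im,None,fx=7,fy=7,interpolation=cv2.INTER_CUBIC))
```

```text
(no output)
```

View pics/w1z.png

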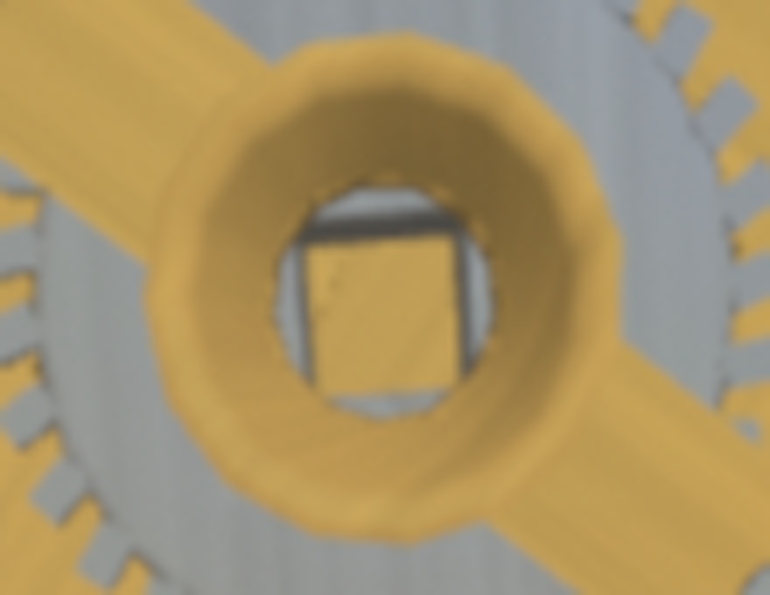

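Run:
```python
from h import *
c=np.load('w1.npy',allow_pickle=True).item()
def P(x,y,z): return plane(c,x/7+205-.5+.07,y/7+20-.5+.07,z)
a=lambda d:np.degrees(np.arctan2(d[1],d[0]))
for n,p,q in [("top",(303,225),(462,212)),("bot",(315,398),(465,384)),("left",(297,240),(308,388)),("right",(462,230),(475,370))]:
    A,B=P(*p,.068),P(*q,.068); print(n,a(B-A)%90, A[:2],B[:2])
for n,p,q in [("ft",(312,245),(455,236)),("fl",(306,250),(318,392)),("fr",(454,240),(464,382))]:
    A,B=P(*p,.04),P(*q,.04); print(n,a(B-A)%90)
# rim ellipse outer extents: left 148,right 622,top 33,bottom 545
print("rim",P(385,289,.082), "throat",P(385,302,.074))
L,Rr=P(148,290,.082),P(622,290,.082);print(np.linalg.norm(L-Rr))
# plate corner pixels
C=[plane(c,u,v,.06) for u,v in [(388,54),(246,238),(96,139)]]
print(C,a(C[1]-C[0])%90,a(C[2]-C[1])%90)
```

```text
top 17.417483499666904 [0.52731111 0.23176727] [0.53983304 0.23569561]
bot 18.148840154279206 [0.53123743 0.21880889] [0.54326195 0.22275046]
left 17.108854047790572 [0.52707897 0.23053357] [0.53048973 0.21945283]
right 19.45897751142624 [0.54016002 0.23436027] [0.54381372 0.22401901]
ft 16.43234893149017
fl 17.79268938724995
fr 18.02484852354368
rim [0.53517789 0.22776754 0.082     ] throat [0.53530974 0.22722711 0.074     ]
0.0367349953082492
[array([0.6089204 , 0.24999819, 0.06      ]), array([0.55237552, 0.11227179, 0.06      ]), array([0.44275431, 0.15886348, 0.06      ])] 67.67893389980904 66.97332435621792
```

Wheel flats sit at about 17.7° mod 90, and plate edges at 67.5°. That makes the wheel about 0.70 rad anticlockwise. Now to the key.

```bash
python3 -c "
from h import *
st(); plan((0.529,-0.301,0.135),14.1,8,-1)"
```

```text
t 2.2 p [0.5542 0.1432 0.1365] ang 13.26 z [-0.005 -0.002 -1.   ] F [-0.2 -0.2 -1.1] M [0.03 0.04 0.01] g 1.001 q [-0.67  0.44  0.39  1.91 -0.22  0.84  0.07]
[[-15.8, 53.3, 0.3, 0.0, 0.0, -0.1, -1], [-15.9, 53.3, 0.3, 0.0, 0.0, -0.1, -1], [-16.0, 53.3, 0.3, 0.0, 0.0, -0.1, -1], [-16.1, 53.2, 0.3, 0.0, 0.0, -0.1, -1], [-16.2, 53.2, 0.3, 0.0, 0.0, -0.1, -1], [-16.3, 53.2, 0.2, 0.0, 0.0, -0.1, -1], [-16.4, 53.1, 0.2, 0.0, 0.0, -0.1, -1], [-16.5, 53.1, 0.2, 0.0, 0.0, -0.1, -1]]
```

Request:
apply_moves(
  increments=[
    [-16,53.5,0,0,0,0,-1],
    [-16,53.5,0,0,0,0,-1],
    [-16,53.5,0,0,0,0,-1],
    [-16,53.5,0,0,0,0,-1],
    [-16,53.5,0,0,0,0,-1],
    [-16,53,0,0,0,0,-1],
    [-16,53,0,0,0,0,-1],
    [-16,45,0,0,0,0,-1],
  ],
)

```text
t: 3.2
eef_pos: [0.5329, -0.2876, 0.136]
tool_rot: [-0.003, 0.991, 0.131, -0.001]
contact_force: [1.1, 1.3, 1.3]
gripper_width: 0.999
```

```bash
python3 -c "
from h import *
st(); plan((0.529,-0.301,0.135),14.1,4,-1)"
```

```text
t 3.2 p [ 0.5329 -0.2876  0.136 ] ang 15.1 z [-0.003  0.007 -1.   ] F [1.1 1.3 1.3] M [ 0.   -0.03 -0.  ] g 0.999 q [ 0.07  0.5   0.44  1.83 -0.28  0.87  0.9 ]
[[-1.8, 3.0, 0.2, -0.1, 0.0, 0.2, -1], [-1.8, 3.0, 0.2, -0.1, 0.0, 0.2, -1], [-1.8, 3.0, 0.2, -0.1, 0.0, 0.2, -1], [-1.8, 3.0, 0.2, -0.1, 0.0, 0.2, -1]]
```

Request:
apply_moves(
  increments=[
    [0,0,0,0,0,0,-1],
    [0,0,0,0,0,0,-1],
    [0,0,0,0,0,0,-1],
    [0,0,0,0,0,0,-1],
    [0,0,0,0,0,0,-1],
    [0,0,0,0,0,0,-1],
    [0,0,0,0,0,0,-1],
    [0,0,0,0,0,0,-1],
  ],
)

```text
t: 4.2
eef_pos: [0.534, -0.2837, 0.1359]
tool_rot: [-0.004, 0.991, 0.134, -0.001]
contact_force: [-0.6, 0.7, -0.3]
gripper_width: 1.001
```

```bash
python3 -c "
from h import *
st(); c=imaging.get_calibration('wrist'); im=imaging.read_camera('wrist')[:,:,::-1].copy(); cv2.imwrite('pics/w2.png',im); np.save('w2.npy',c,allow_pickle=True)
print(proj(c,(.529,-.301,.084)));plan((0.529,-0.301,0.135),14.1,4,-1)"
```

```text
t 4.2 p [ 0.534  -0.2837  0.1359] ang 15.37 z [-0.003  0.009 -1.   ] F [-0.6  0.7 -0.3] M [-0.02 -0.02 -0.04] g 1.001 q [ 0.06  0.5   0.44  1.83 -0.28  0.87  0.9 ]
[243.69765547 237.99815577]
[[-2.3, 3.8, 0.2, -0.1, 0.0, 0.3, -1], [-2.3, 3.8, 0.2, -0.1, 0.0, 0.3, -1], [-2.3, 3.9, 0.2, -0.1, 0.0, 0.3, -1], [-2.3, 3.9, 0.2, -0.1, 0.0, 0.3, -1]]
```

View pics/w2.png

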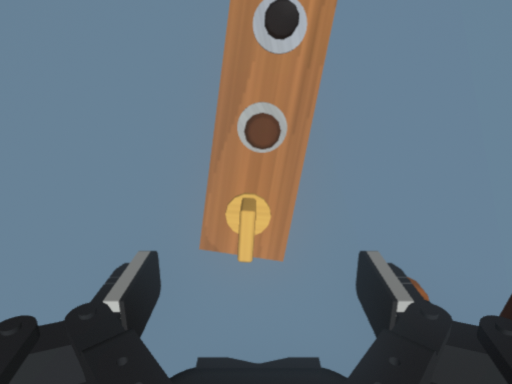

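Run:
```python
from h import *
im=cv2.imread('pics/w2.png')[180:275,195:305]; cv2.imwrite('pics/w2z.png',cv2.resize(im,None,fx=6,fy=6,interpolation=cv2.INTER_CUBIC))
S=imaging.get_calibration("scene");D=imaging.get_calibration("side")
print("jar",tri([ray(S,138,142),ray(D,410,266)]))
```

```text
jar (array([ 0.69205716, -0.35714991,  0.02344015]), [np.float64(0.0003041210020881781), np.float64(0.00030412100208819975)])
```

View pics/w2z.png

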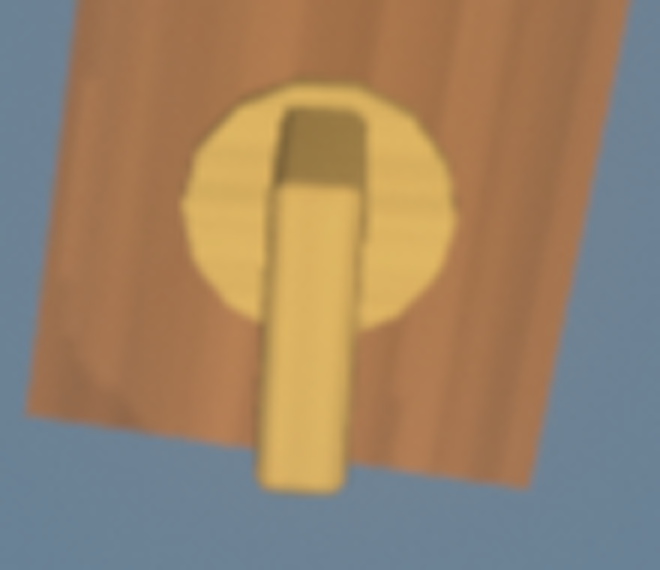

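Run:
```python
from h import *
c=np.load('w2.npy',allow_pickle=True).item()
def P(x,y,z): return plane(c,x/6+195-.5+.08,y/6+180-.5+.08,z)
a=lambda d:np.degrees(np.arctan2(d[1],d[0]))
L0,L1,R0,R1=P(275,188,.084),P(258,488,.084),P(361,188,.084),P(344,490,.084)
print(a(L0-L1),a(R0-R1),np.linalg.norm(L0-L1),np.linalg.norm(L0-R0),(L0+L1+R0+R1)/4)
print("shoulder",P(320,210,.046), np.linalg.norm(P(182,210,.046)-P(457,210,.046)))
p=(.5285,-.3015,.12)
plan((.5285,-.3015,.115),14.6,4,-1)
```

```text
101.44894553183055 102.17109599031116 0.0343063655727584 0.008777960964726227 [ 0.53022656 -0.2996581   0.084     ]
shoulder [ 0.53028854 -0.29969104  0.046     ] 0.0336593156317137
[[-2.5, 4.0, 5.2, -0.1, 0.0, 0.2, -1], [-2.5, 4.0, 5.2, -0.1, 0.0, 0.2, -1], [-2.5, 4.0, 5.2, -0.1, 0.0, 0.2, -1], [-2.4, 4.0, 5.2, -0.1, 0.0, 0.2, -1]]
```

Request:
apply_moves(
  increments=[
    [-2,4.5,5,-0.1,0,0.8,-1],
    [-2,4.5,5,-0.1,0,0.8,-1],
    [-2,4.5,5,-0.1,0,0.8,-1],
    [-1.5,4,5,-0.1,0,0.6,-1],
    [0,0,0,0,0,0,-1],
    [0,0,0,0,0,0,-1],
    [0,0,0,0,0,0,-1],
    [0,0,0,0,0,0,-1],
  ],
)

```text
t: 5.25
eef_pos: [0.5303, -0.3042, 0.114]
tool_rot: [-0.001, 0.994, 0.105, -0.001]
contact_force: [-0.0, -0.4, -1.1]
gripper_width: 1.001
```

```bash
python3 -c "
from h import *
st(); plan((0.530,-0.3003,0.053),12.5,7,-1)"
```

```text
t 5.25 p [ 0.5303 -0.3042  0.114 ] ang 12.11 z [-0.002  0.001 -1.   ] F [-0.  -0.4 -1.1] M [ 0.01  0.04 -0.05] g 1.001 q [ 0.09  0.54  0.44  1.84 -0.3   0.84  0.9 ]
[[0.1, -0.5, 8.7, -0.0, 0.0, -0.1, -1], [0.1, -0.5, 8.7, -0.0, 0.0, -0.1, -1], [0.1, -0.5, 8.7, -0.0, 0.0, -0.1, -1], [0.1, -0.6, 8.7, -0.0, 0.0, -0.1, -1], [0.1, -0.6, 8.7, -0.0, 0.0, -0.1, -1], [0.1, -0.6, 8.7, -0.0, 0.0, -0.1, -1], [0.1, -0.6, 8.7, -0.0, 0.0, -0.1, -1]]
```

Request:
apply_moves(
  increments=[
    [0,-0.5,9,0,0,0,-1],
    [0,-0.5,9,0,0,0,-1],
    [0,-0.5,9,0,0,0,-1],
    [0,-0.5,9,0,0,0,-1],
    [0,-0.5,9,0,0,0,-1],
    [0,-0.5,7,0,0,0,-1],
    [0,-0.5,5,0,0,0,-1],
    [0,0,2,0,0,0,-1],
  ],
)

```text
t: 6.25
eef_pos: [0.5292, -0.2999, 0.0503]
tool_rot: [-0.001, 0.994, 0.106, -0.001]
contact_force: [-0.4, -0.7, 0.4]
gripper_width: 1.001
```

```bash
python3 -c "
from h import *
st(); plan((0.530,-0.3003,0.053),12.5,1,-1)
im=imaging.read_camera('wrist')[:,:,::-1].copy(); cv2.imwrite('pics/w3.png',im)"
```

```text
t 6.25 p [ 0.5292 -0.2999  0.0503] ang 12.14 z [-0.003  0.002 -1.   ] F [-0.4 -0.7  0.4] M [-0.    0.    0.02] g 1.001 q [ 0.12  0.62  0.4   1.87 -0.35  0.72  0.93]
[[0.7, 0.5, -2.7, -0.1, 0.1, -0.4, -1]]
```

View pics/w3.png

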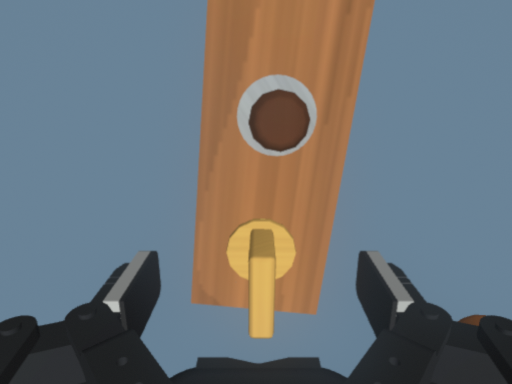

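The wing sits midway between the pads, at u=261 with the pad centre at 258, and is aligned with the jaws. I'll raise 2 mm and close.

Request:
apply_moves(
  increments=[
    [0.5,0.5,-2,0,0,-0.3,-1],
    [0,0,0,0,0,0,1],
    [0,0,0,0,0,0,1],
    [0,0,0,0,0,0,1],
    [0,0,0,0,0,0,1],
    [0,0,0,0,0,0,1],
    [0,0,0,0,0,0,1],
    [0,0,0,0,0,0,1],
  ],
  grip_force=40,
)

```text
t: 7.3
eef_pos: [0.5305, -0.3008, 0.0534]
tool_rot: [-0.001, 0.994, 0.108, -0.0]
contact_force: [-1.2, 1.1, -0.0]
gripper_width: 0.108
```

```bash
python3 -c "
from h import *
st()
im=imaging.read_camera('wrist')[:,:,::-1].copy(); cv2.imwrite('pics/w4.png',im)"
```

```text
t 7.3 p [ 0.5305 -0.3008  0.0534] ang 12.46 z [-0.001  0.001 -1.   ] F [-1.2  1.1 -0. ] M [0.03 0.02 0.01] g 0.108 q [ 0.12  0.62  0.4   1.87 -0.35  0.72  0.93]
```

View pics/w4.png

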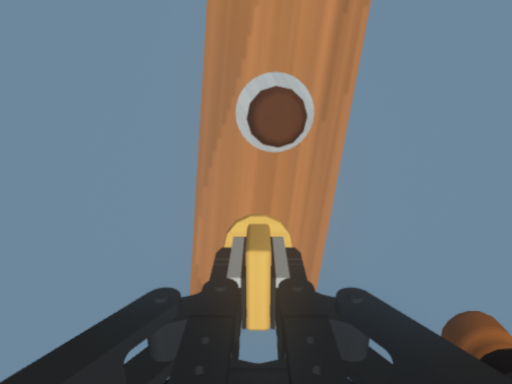

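Request:
apply_moves(
  increments=[
    [0,0,-8,0,0,0,1],
    [0,0,-14,0,0,0,1],
    [0,0,-16,0,0,0,1],
    [0,0,-18,0,0,0,1],
    [0,0,-18,0,0,0,1],
    [0,0,-18,0,0,0,1],
    [0,0,-16,0,0,0,1],
    [0,0,-10,0,0,0,1],
  ],
)

```text
t: 8.35
eef_pos: [0.5304, -0.3009, 0.1803]
tool_rot: [-0.001, 0.994, 0.108, -0.0]
contact_force: [-0.5, 0.2, -1.2]
gripper_width: 0.107
```

```bash
python3 -c "
from h import *
st(); plan((0.5345,0.227,0.185),17.7,10,1)"
```

```text
t 8.35 p [ 0.5304 -0.3009  0.1803] ang 12.44 z [-0.     0.001 -1.   ] F [-0.5  0.2 -1.2] M [-0.   -0.05 -0.06] g 0.107 q [ 0.05  0.45  0.48  1.79 -0.25  0.96  0.86]
[[11.8, -51.5, -0.4, -0.0, -0.0, -0.5, 1], [12.2, -51.3, -0.4, -0.0, -0.0, -0.5, 1], [12.7, -51.2, -0.4, -0.0, -0.0, -0.5, 1], [13.2, -51.1, -0.4, -0.0, -0.0, -0.5, 1], [13.7, -51.0, -0.4, -0.0, -0.0, -0.5, 1], [14.1, -50.9, -0.4, -0.0, -0.0, -0.5, 1], [14.6, -50.7, -0.4, -0.0, -0.0, -0.5, 1], [15.1, -50.6, -0.5, -0.0, -0.0, -0.5, 1], [15.5, -50.5, -0.5, -0.0, -0.0, -0.5, 1], [16.0, -50.3, -0.5, -0.0, -0.0, -0.5, 1]]
```

Request:
apply_moves(
  increments=[
    [11,-48,0,0,0,-0.5,1],
    [12,-51,0,0,0,-0.5,1],
    [12.5,-51,0,0,0,-0.5,1],
    [13,-51,0,0,0,-0.5,1],
    [13.5,-51,0,0,0,-0.5,1],
    [14,-51,0,0,0,-0.5,1],
    [14.5,-51,0,0,0,-0.5,1],
    [15,-51,0,0,0,-0.5,1],
  ],
)

```text
t: 9.35
eef_pos: [0.5343, 0.1236, 0.1828]
tool_rot: [0.002, 0.99, 0.139, 0.001]
contact_force: [1.3, 0.3, -1.4]
gripper_width: 0.112
```

```bash
python3 -c "
from h import *
st(); plan((0.5345,0.227,0.175),17.7,6,1)"
```

```text
t 9.35 p [0.5343 0.1236 0.1828] ang 15.95 z [ 0.002 -0.003 -1.   ] F [ 1.3  0.3 -1.4] M [-0.04 -0.04 -0.03] g 0.112 q [-0.64  0.33  0.37  1.93 -0.15  0.9   0.08]
[[4.8, -16.6, 1.2, 0.0, -0.0, -0.3, 1], [4.8, -16.5, 1.3, 0.0, -0.0, -0.3, 1], [4.9, -16.5, 1.3, 0.0, -0.0, -0.3, 1], [5.0, -16.5, 1.3, 0.0, -0.0, -0.3, 1], [5.1, -16.5, 1.3, 0.0, -0.0, -0.3, 1], [5.2, -16.4, 1.3, 0.0, -0.0, -0.3, 1]]
```

Request:
apply_moves(
  increments=[
    [8,-27,1,0,0,-0.4,1],
    [7.5,-25,1,0,0,-0.4,1],
    [5.5,-18,1,0,0,-0.4,1],
    [3,-10,1,0,0,-0.4,1],
    [1.5,-5,1,0,0,0,1],
    [1,-3,1,0,0,0,1],
    [0,0,0,0,0,0,1],
    [0,0,0,0,0,0,1],
  ],
)

```text
t: 10.35
eef_pos: [0.5335, 0.2206, 0.1763]
tool_rot: [0.002, 0.988, 0.155, -0.0]
contact_force: [-0.2, 0.4, -1.2]
gripper_width: 0.106
```

Run:
```python
from h import *
st(); plan((0.5345,0.227,0.16),17.7,4,1)
S=imaging.get_calibration("scene");D=imaging.get_calibration("side");W=imaging.get_calibration("wrist")
for n,c in (("scene",S),("side",D),("wrist",W)):
    im=imaging.read_camera(n)[:,:,::-1].copy(); cv2.imwrite(f'pics/{n}5.png',im)
    if n!="wrist":
        u,v=proj(c,(.5345,.227,.11)).astype(int); im=im[v-60:v+50,u-60:u+60]
        cv2.imwrite(f'pics/{n}5z.png',cv2.resize(im,None,fx=5,fy=5,interpolation=cv2.INTER_CUBIC)); print(n,u-60,v-60)
```

```text
t 10.35 p [0.5335 0.2206 0.1763] ang 17.82 z [ 0.001 -0.004 -1.   ] F [-0.2  0.4 -1.2] M [ 0.03  0.06 -0.04] g 0.106 q [-0.76  0.39  0.33  1.87 -0.15  0.91 -0.05]
[[0.7, -1.5, 4.1, 0.1, 0.0, 0.0, 1], [0.7, -1.5, 4.1, 0.1, 0.0, 0.0, 1], [0.7, -1.5, 4.1, 0.1, 0.0, 0.0, 1], [0.7, -1.5, 4.1, 0.1, 0.0, 0.0, 1]]
scene 287 173
side 125 102
```

View pics/scene5z.png

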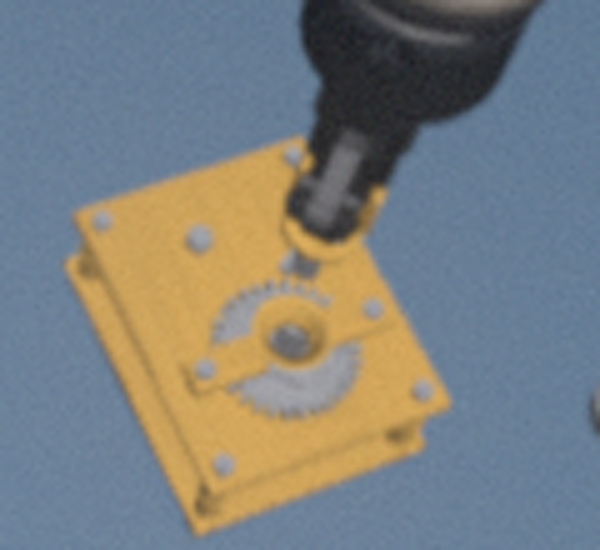

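View pics/side5z.png

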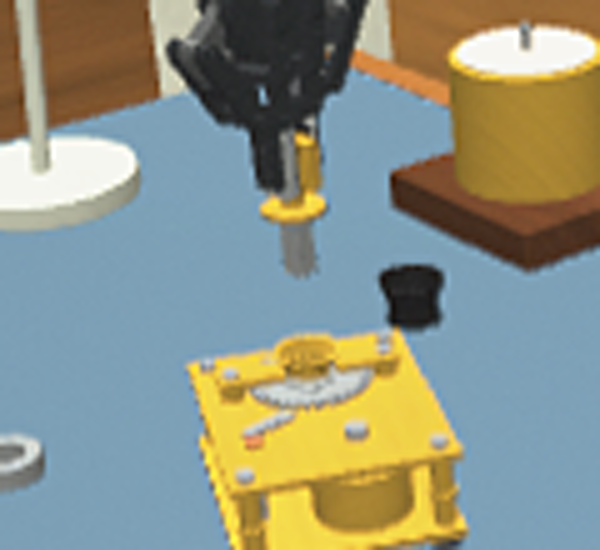

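View pics/wrist5.png

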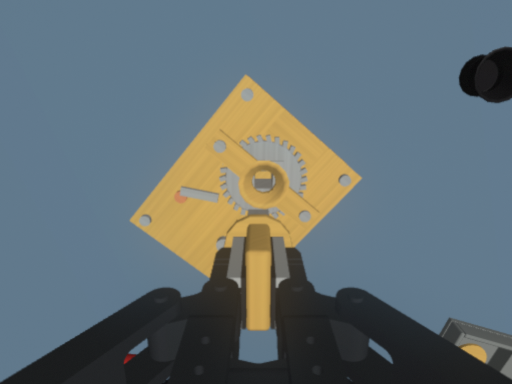

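Run:
```python
from h import *
S=imaging.get_calibration("scene");D=imaging.get_calibration("side");W=imaging.get_calibration("wrist")
f=lambda x,y,x0,y0:(x/5+x0-.4,y/5+y0-.4)
ts=f(300,270,287,173);td=f(299,269,125,102)
print("tip",tri([ray(S,*ts),ray(D,*td)]), plane(S,*ts,.131),plane(D,*td,.131))
print("shoulder D",plane(D,*f(293,208,125,102),.167))
print("rim S",plane(S,*f(293,333,287,173),.082),"D",plane(D,*f(307,354,125,102),.082),"W",plane(W,264,184,.082))
print(proj(S,(.5335,.2206,.131)),proj(D,(.5335,.2206,.131)),ts,td)
```

```text
tip (array([0.53390706, 0.22097648, 0.13143483]), [np.float64(0.00236752660300862), np.float64(0.0023675266030085424)]) [0.53582418 0.2196281  0.131     ] [0.53338935 0.2245299  0.131     ]
shoulder D [0.53205285 0.22151324 0.167     ]
rim S [0.53543803 0.22749279 0.082     ] D [0.53155056 0.22289109 0.082     ] W [0.53528852 0.22833943 0.082     ]
[347.65133191 226.22855921] [185.2561703  155.83703191] (346.6, 226.6) (184.4, 155.4)
```

Request:
apply_moves(
  increments=[
    [0.7,-1.6,6,0.1,0,0,1],
    [0.7,-1.6,6,0.1,0,0,1],
    [0.7,-1.6,6,0,0,0,1],
    [0.5,-1,6,0,0,0,1],
    [0,0,6,0,0,0,1],
    [0,0,4,0,0,0,1],
    [0,0,2,0,0,0,1],
    [0,0,1,0,0,0,1],
  ],
)

```text
t: 11.5
eef_pos: [0.5339, 0.2275, 0.1362]
tool_rot: [0.0, 0.988, 0.155, -0.001]
contact_force: [1.3, -1.2, -2.0]
gripper_width: 0.108
```

Run:
```python
from h import *
st(); plan((0.5343,0.2272,0.125),17.7,6,1)
```

```text
t 11.5 p [0.5339 0.2275 0.1362] ang 17.84 z [-0.001 -0.001 -1.   ] F [ 1.3 -1.2 -2. ] M [-0.01  0.07 -0.03] g 0.108 q [-0.75  0.44  0.31  1.89 -0.18  0.84 -0.04]
[[0.0, 0.1, 1.9, 0.0, 0.0, 0.0, 1], [0.0, 0.1, 1.9, 0.0, 0.0, 0.0, 1], [0.0, 0.1, 1.9, 0.0, 0.0, 0.0, 1], [0.0, 0.1, 1.9, 0.0, 0.0, 0.0, 1], [0.0, 0.1, 1.9, 0.0, 0.0, 0.0, 1], [0.0, 0.1, 1.9, 0.0, 0.0, 0.0, 1]]
```

Request:
apply_moves(
  increments=[
    [0,0,2,0,0,0,1],
    [0,0,2,0,0,0,1],
    [0,0,2,0,0,0,1],
    [0,0,2,0,0,0,1],
    [0,0,1.5,0,0,0,1],
    [0,0,1.5,0,0,0,1],
    [0,0,1,0,0,0,1],
    [0,0,0,0,0,0,1],
  ],
)

```text
t: 12.5
eef_pos: [0.5342, 0.2275, 0.1237]
tool_rot: [0.0, 0.988, 0.155, -0.0]
contact_force: [-1.2, -0.4, -1.3]
gripper_width: 0.109
```

Run:
```python
from h import *
st()
for n in ("scene","side"):
    im=imaging.read_camera(n)[:,:,::-1].copy()
    u,v=proj(imaging.get_calibration(n),(.5345,.227,.09)).astype(int); im=im[v-40:v+40,u-50:u+50]
    cv2.imwrite(f'pics/{n}6z.png',cv2.resize(im,None,fx=6,fy=6,interpolation=cv2.INTER_CUBIC))
a=cv2.imread('pics/scene6z.png')
```

```text
t 12.5 p [0.5342 0.2275 0.1237] ang 17.83 z [-0.001 -0.001 -1.   ] F [-1.2 -0.4 -1.3] M [-0.05  0.02  0.02] g 0.109 q [-0.75  0.46  0.3   1.9  -0.18  0.81 -0.03]
```

View pics/scene6z.png

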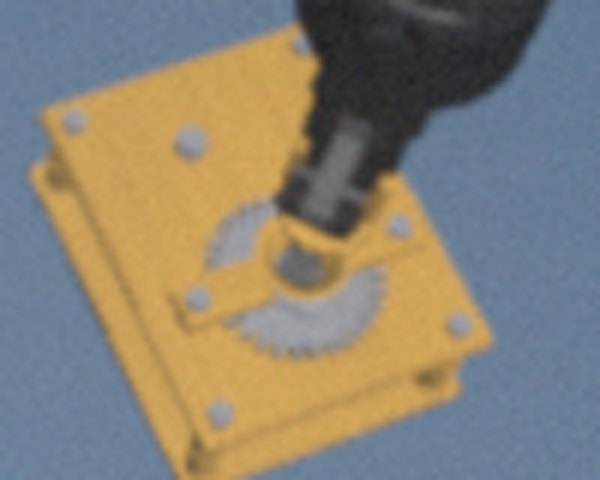

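View pics/side6z.png

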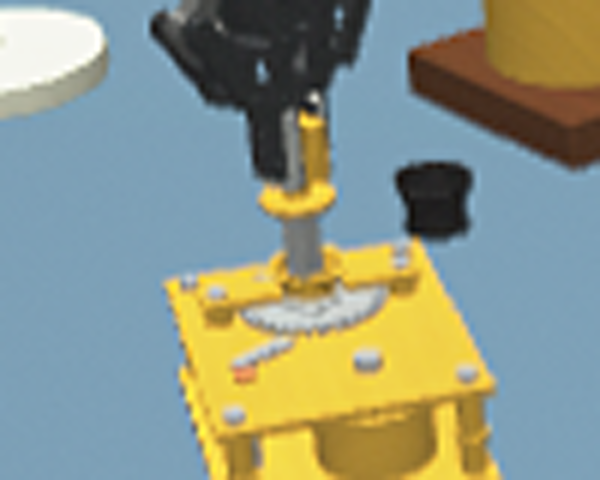

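Request:
apply_moves(
  increments=[
    [0,0,1,0,0,0,1],
    [0,0,1,0,0,0,1],
    [0,0,1,0,0,0,1],
    [0,0,1,0,0,0,1],
    [0,0,1,0,0,0,1],
    [0,0,1,0,0,0,1],
    [0,0,1,0,0,0,1],
    [0,0,0.5,0,0,0,1],
  ],
)

```text
t: 13.6
eef_pos: [0.5348, 0.2276, 0.1161]
tool_rot: [0.0, 0.988, 0.155, 0.0]
contact_force: [-0.2, 0.2, -1.3]
gripper_width: 0.103
```

```bash
python3 -c "
from h import *
st()"
```

```text
t 13.6 p [0.5348 0.2276 0.1161] ang 17.83 z [ 0.001 -0.    -1.   ] F [-0.2  0.2 -1.3] M [-0.01 -0.15  0.06] g 0.103 q [-0.74  0.47  0.3   1.9  -0.19  0.79 -0.03]
```

Request:
apply_moves(
  increments=[
    [0,0,1,0,0,0,1],
    [0,0,1,0,0,0,1],
    [0,0,1,0,0,0,1],
    [0,0,1,0,0,0,1],
    [0,0,1,0,0,0,1],
    [0,0,1,0,0,0,1],
    [0,0,1,0,0,0,1],
    [0,0,0.5,0,0,0,1],
  ],
)

```text
t: 14.6
eef_pos: [0.5349, 0.2275, 0.1081]
tool_rot: [0.0, 0.988, 0.155, 0.0]
contact_force: [0.3, 0.4, -1.0]
gripper_width: 0.108
```

```bash
python3 -c "
from h import *
st()"
```

```text
t 14.6 p [0.5349 0.2275 0.1081] ang 17.82 z [ 0.001 -0.    -1.   ] F [ 0.3  0.4 -1. ] M [-0.01 -0.09 -0.02] g 0.108 q [-0.74  0.48  0.3   1.91 -0.19  0.78 -0.02]
```

No contact force, and the tip is about 5 mm below the wheel's face, so it has entered the square hole. Continuing down.

Request:
apply_moves(
  increments=[
    [0,0,1.5,0,0,0,1],
    [0,0,1.5,0,0,0,1],
    [0,0,1.5,0,0,0,1],
    [0,0,1.5,0,0,0,1],
    [0,0,1.5,0,0,0,1],
    [0,0,1,0,0,0,1],
    [0,0,1,0,0,0,1],
    [0,0,0.5,0,0,0,1],
  ],
)

```text
t: 15.6
eef_pos: [0.5349, 0.2276, 0.0974]
tool_rot: [0.0, 0.988, 0.155, 0.0]
contact_force: [0.1, -0.7, -1.2]
gripper_width: 0.108
```

```bash
python3 -c "
from h import *
st()"
```

```text
t 15.6 p [0.5349 0.2276 0.0974] ang 17.82 z [ 0.001 -0.    -1.   ] F [ 0.1 -0.7 -1.2] M [-0.05 -0.1  -0.02] g 0.108 q [-0.73  0.5   0.29  1.91 -0.2   0.76 -0.02]
```

Request:
apply_moves(
  increments=[
    [0,0,0.7,0,0,0,1],
    [0,0,0.7,0,0,0,1],
    [0,0,0.7,0,0,0,1],
    [0,0,0.7,0,0,0,1],
    [0,0,0.5,0,0,0,1],
    [0,0,0.4,0,0,0,1],
    [0,0,0.3,0,0,0,1],
    [0,0,0.3,0,0,0,1],
  ],
)

```text
t: 16.6
eef_pos: [0.535, 0.2276, 0.0933]
tool_rot: [0.0, 0.988, 0.155, 0.0]
contact_force: [-1.3, -0.8, 3.2]
gripper_width: 0.111
```

```bash
python3 -c "
from h import *
st()"
```

```text
t 16.6 p [0.535  0.2276 0.0933] ang 17.82 z [ 0.001  0.    -1.   ] F [-1.3 -0.8  3.2] M [-0.12  0.3  -0.01] g 0.111 q [-0.73  0.5   0.29  1.91 -0.2   0.75 -0.02]
```

F_z is now +3.2 N (it was −1.2 N) at the predicted height (TCP 0.0933 m), so the shoulder is on the rim. I'll press lightly to confirm, then start turning clockwise.

Request:
apply_moves(
  increments=[
    [0,0,0.5,0,0,0,1],
    [0,0,0.5,0,0,0,1],
    [0,0,0.3,0,0,0,1],
    [0,0,0.3,0,0,1,1],
    [0,0,0.3,0,0,2,1],
    [0,0,0.3,0,0,2,1],
    [0,0,0.3,0,0,2,1],
    [0,0,0.3,0,0,2,1],
  ],
)

```text
t: 17.6
eef_pos: [0.5356, 0.2275, 0.0933]
tool_rot: [-0.001, 0.997, 0.073, 0.001]
contact_force: [-2.1, -1.1, 5.5]
gripper_width: 0.109
```

```bash
python3 -c "
from h import *
st()
im=imaging.read_camera('side')[:,:,::-1].copy()
u,v=proj(imaging.get_calibration('side'),(.5345,.227,.09)).astype(int); im=im[v-40:v+40,u-50:u+50]
cv2.imwrite('pics/side7z.png',cv2.resize(im,None,fx=6,fy=6,interpolation=cv2.INTER_CUBIC))"
```

```text
t 17.6 p [0.5356 0.2275 0.0933] ang 8.36 z [ 0.002  0.001 -1.   ] F [-2.1 -1.1  5.5] M [-0.34  0.5   0.05] g 0.109 q [-0.76  0.51  0.33  1.92 -0.24  0.75 -0.15]
```

View pics/side7z.png

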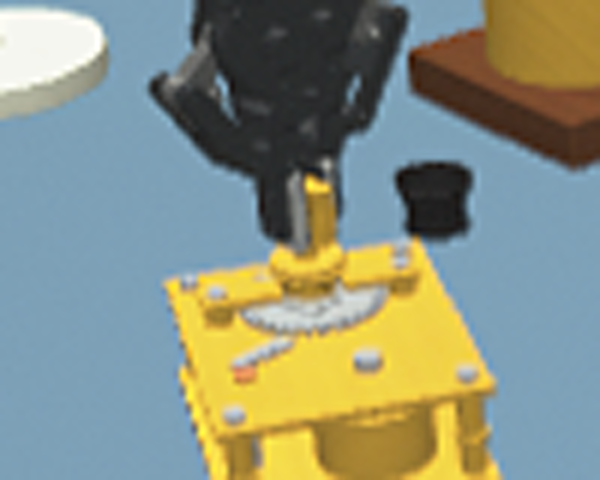

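The shoulder disc sits on the rim and forces are low. Now the main clockwise turn.

Request:
apply_moves(
  increments=[
    [0,0,0.2,0,0,3,1],
    [0,0,0.2,0,0,3,1],
    [0,0,0.2,0,0,3,1],
    [0,0,0.2,0,0,3,1],
    [0,0,0.2,0,0,3,1],
    [0,0,0.2,0,0,3,1],
    [0,0,0.2,0,0,3,1],
    [0,0,0.2,0,0,2,1],
  ],
)

```text
t: 18.65
eef_pos: [0.5359, 0.2273, 0.0933]
tool_rot: [-0.001, 0.991, -0.136, 0.001]
contact_force: [-2.1, -0.5, 5.9]
gripper_width: 0.11
```

```bash
python3 -c "
from h import *
st()"
```

```text
t 18.65 p [0.5359 0.2273 0.0933] ang -15.6 z [ 0.002  0.001 -1.   ] F [-2.1 -0.5  5.9] M [-0.28  0.47  0.1 ] g 0.11 q [-0.84  0.53  0.44  1.92 -0.32  0.76 -0.49]
```

Request:
apply_moves(
  increments=[
    [0,0,0.1,0,0,1,1],
    [0,0,0.1,0,0,1,1],
    [0,0,0.1,0,0,1,1],
    [0,0,0.1,0,0,1,1],
    [0,0,0.1,0,0,1,1],
    [0,0,0.1,0,0,1,1],
    [0,0,0.1,0,0,0.5,1],
    [0,0,0.1,0,0,0.5,1],
  ],
)

```text
t: 19.65
eef_pos: [0.536, 0.2273, 0.0933]
tool_rot: [-0.001, 0.98, -0.199, 0.001]
contact_force: [-1.3, -1.2, 5.6]
gripper_width: 0.109
```

```bash
python3 -c "
from h import *
st()"
```

```text
t 19.65 p [0.536  0.2273 0.0933] ang -22.98 z [ 0.002  0.001 -1.   ] F [-1.3 -1.2  5.6] M [-0.26  0.46  0.19] g 0.109 q [-0.87  0.53  0.48  1.92 -0.34  0.76 -0.6 ]
```

Request:
apply_moves(
  increments=[
    [0,0,0,0,0,0.6,1],
    [0,0,0,0,0,0.6,1],
    [0,0,0,0,0,0.6,1],
    [0,0,0,0,0,0.6,1],
    [0,0,0,0,0,0.6,1],
    [0,0,0,0,0,0.6,1],
    [0,0,0,0,0,0.6,1],
    [0,0,0,0,0,0.6,1],
  ],
)

```text
t: 20.65
eef_pos: [0.536, 0.2272, 0.0933]
tool_rot: [-0.001, 0.97, -0.243, 0.001]
contact_force: [-2.3, -1.1, 3.8]
gripper_width: 0.105
```

```bash
python3 -c "
from h import *
st()"
```

```text
t 20.65 p [0.536  0.2272 0.0933] ang -28.12 z [ 0.002  0.001 -1.   ] F [-2.3 -1.1  3.8] M [-0.23  0.43  0.15] g 0.105 q [-0.88  0.54  0.5   1.92 -0.36  0.77 -0.67]
```

```bash
python3 -c "
from h import *
st(); c=imaging.get_calibration('wrist'); im=imaging.read_camera('wrist')[:,:,::-1].copy(); cv2.imwrite('pics/w8.png',im); np.save('w8.npy',c,allow_pickle=True)
st()
im=imaging.read_camera('scene')[:,:,::-1].copy()
u,v=proj(imaging.get_calibration('scene'),(.5345,.227,.09)).astype(int); print(u-50,v-40);im=im[v-40:v+40,u-50:u+50]
cv2.imwrite('pics/scene8z.png',cv2.resize(im,None,fx=6,fy=6,interpolation=cv2.INTER_CUBIC))"
```

```text
t 20.65 p [0.536  0.2272 0.0933] ang -28.12 z [ 0.002  0.001 -1.   ] F [-2.3 -1.1  3.8] M [-0.23  0.43  0.15] g 0.105 q [-0.88  0.54  0.5   1.92 -0.36  0.77 -0.67]
t 20.7 p [0.536  0.2272 0.0934] ang -28.15 z [ 0.002  0.001 -1.   ] F [-1.9 -0.4  4.5] M [-0.26  0.38  0.09] g 0.108 q [-0.88  0.54  0.5   1.92 -0.36  0.77 -0.67]
295 197
```

View pics/w8.png

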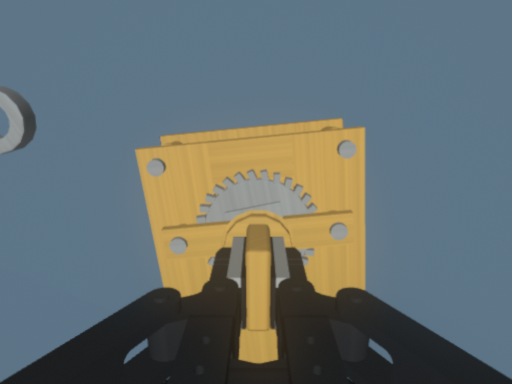

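View pics/scene8z.png

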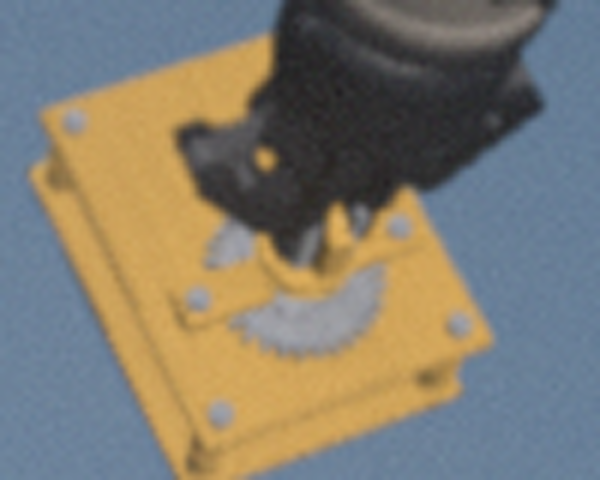

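Run:
```python
from h import *
c=np.load('w8.npy',allow_pickle=True).item()
im=cv2.imread('pics/w8.png')[110:345,125:380]; cv2.imwrite('pics/w8z.png',cv2.resize(im,None,fx=3,fy=2.5,interpolation=cv2.INTER_CUBIC))
a=lambda p,q,z:(lambda d:np.degrees(np.arctan2(d[1],d[0]))%90)(plane(c,*q,z)-plane(c,*p,z))
print("top edge",a((137,151),(365,128),.06),"right",a((365,128),(365,290),.06),"left",a((137,151),(167,290),.06))
print("mark",a((225,212),(280,203),.068))
print("wing L",a((247,230),(246,329),.124),"R",a((269,230),(270,329),.124))
```

```text
top edge 67.6071655856656 right 67.23864063329616 left 67.93172206135925
mark 71.71113250970585
wing L 60.77182042480331 R 62.93782217239669
```

View pics/w8z.png

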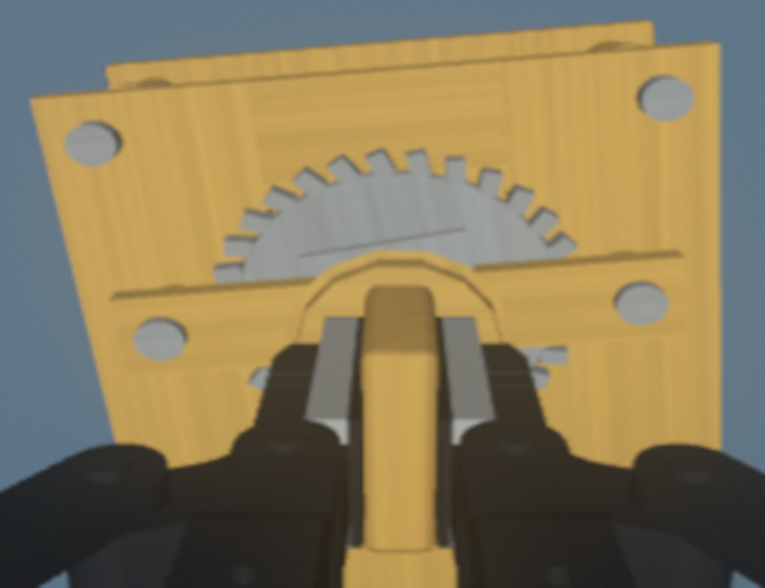

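Wing is about 5.7° past square clockwise, with no slip in the grip. Mild probe for the stop, then ease back within the play.

Request:
apply_moves(
  increments=[
    [0,0,0,0,0,0.4,1],
    [0,0,0,0,0,0.4,1],
    [0,0,0,0,0,0.4,1],
    [0,0,0,0,0,0.4,1],
    [0,0,0,0,0,0,1],
    [0,0,0,0,0,0,1],
    [0,0,0,0,0,0,1],
    [0,0,0,0,0,0,1],
  ],
)

```text
t: 21.75
eef_pos: [0.536, 0.2272, 0.0933]
tool_rot: [-0.001, 0.966, -0.257, 0.001]
contact_force: [-2.1, -1.6, 4.1]
gripper_width: 0.107
```

```bash
python3 -c "
from h import *
st()"
```

```text
t 21.75 p [0.536  0.2272 0.0933] ang -29.79 z [ 0.002  0.001 -1.   ] F [-2.1 -1.6  4.1] M [-0.22  0.37  0.27] g 0.107 q [-0.89  0.54  0.51  1.92 -0.37  0.77 -0.7 ]
```

M_z rose to 0.27 N·m against 0.10 of friction, so the wheel is at its stop. I'll ease the key back about 6.5° within the play so the wing is square, and release the downward press.

Request:
apply_moves(
  increments=[
    [0,0,0,0,0,-1,1],
    [0,0,0,0,0,-1,1],
    [0,0,0,0,0,-1,1],
    [0,0,0,0,0,-1,1],
    [0,0,0,0,0,-1,1],
    [0,0,0,0,0,-0.5,1],
    [0,0,0,0,0,0,1],
    [0,0,0,0,0,0,1],
  ],
)

```text
t: 22.75
eef_pos: [0.5362, 0.2273, 0.0933]
tool_rot: [-0.001, 0.978, -0.208, 0.001]
contact_force: [-1.2, -0.3, 4.2]
gripper_width: 0.11
```

```bash
python3 -c "
from h import *
st(); imaging.get_calibration('wrist'); im=imaging.read_camera('wrist')[:,:,::-1].copy(); cv2.imwrite('pics/w9.png',im)"
```

```text
t 22.75 p [0.5362 0.2273 0.0933] ang -23.98 z [ 0.002  0.001 -1.   ] F [-1.2 -0.3  4.2] M [-0.2   0.35 -0.05] g 0.11 q [-0.87  0.53  0.48  1.92 -0.35  0.76 -0.61]
```

View pics/w9.png

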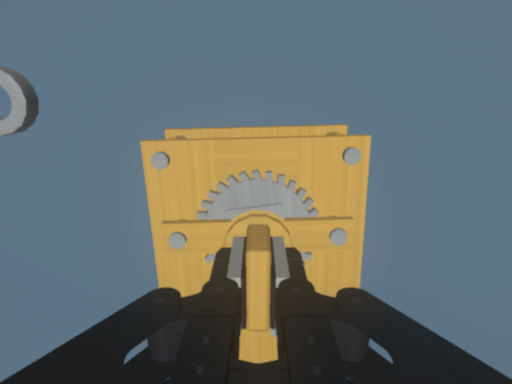

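Plate edges are now within about 1.6° of the wing. Releasing.

Request:
apply_moves(
  increments=[
    [0,0,0,0,0,0,-1],
    [0,0,0,0,0,0,-1],
    [0,0,0,0,0,0,-1],
    [0,0,0,0,0,0,-1],
    [0,0,0,0,0,0,-1],
    [0,0,0,0,0,0,-1],
    [0,0,0,0,0,0,-1],
    [0,0,0,0,0,0,-1],
  ],
)

```text
t: 23.8
eef_pos: [0.5361, 0.2278, 0.0925]
tool_rot: [-0.001, 0.978, -0.207, 0.001]
contact_force: [-0.4, -0.0, -0.4]
gripper_width: 0.998
```

```bash
python3 -c "
from h import *
st()"
```

```text
t 23.8 p [0.5361 0.2278 0.0925] ang -23.95 z [ 0.003  0.001 -1.   ] F [-0.4 -0.  -0.4] M [-0.01 -0.   -0.02] g 0.998 q [-0.87  0.53  0.48  1.92 -0.35  0.76 -0.61]
```

Request:
apply_moves(
  increments=[
    [0,0,-5,0,0,0,-1],
    [0,0,-10,0,0,0,-1],
    [0,0,-14,0,0,0,-1],
    [0,0,-14,0,0,0,-1],
    [0,0,-14,0,0,0,-1],
    [0,0,-10,0,0,0,-1],
    [0,0,-5,0,0,0,-1],
    [0,0,0,0,0,0,-1],
  ],
)

```text
t: 24.8
eef_pos: [0.5366, 0.2279, 0.1711]
tool_rot: [-0.002, 0.978, -0.208, 0.002]
contact_force: [-0.6, 0.2, -0.2]
gripper_width: 0.999
```

Request:
apply_moves(
  increments=[
    [0,15,-5,0,0,0,-1],
    [0,20,-5,0,0,0,-1],
    [0,20,-5,0,0,0,-1],
    [0,15,-5,0,0,0,-1],
    [0,5,0,0,0,0,-1],
    [0,0,0,0,0,0,-1],
    [0,0,0,0,0,0,-1],
    [0,0,0,0,0,0,-1],
  ],
)

```text
t: 25.8
eef_pos: [0.5029, 0.1533, 0.1912]
tool_rot: [-0.001, 0.978, -0.208, 0.001]
contact_force: [-0.3, -0.9, -0.2]
gripper_width: 1.003
```

Run:
```python
from h import *
st(); c=imaging.get_calibration('wrist'); im=imaging.read_camera('wrist')[:,:,::-1].copy(); cv2.imwrite('pics/w10.png',im); np.save('w10.npy',c,allow_pickle=True)
for n in ("side","scene"):
    im=imaging.read_camera(n)[:,:,::-1].copy()
    cv2.imwrite(f'pics/{n}10.png',im)
    u,v=proj(imaging.get_calibration(n),(.5345,.227,.09)).astype(int); im=im[v-40:v+40,u-50:u+50]
    cv2.imwrite(f'pics/{n}10z.png',cv2.resize(im,None,fx=6,fy=6,interpolation=cv2.INTER_CUBIC))
```

```text
t 25.8 p [0.5029 0.1533 0.1912] ang -24.03 z [ 0.003  0.002 -1.   ] F [-0.3 -0.9 -0.2] M [-0.01 -0.04 -0.05] g 1.003 q [-0.89  0.31  0.58  1.98 -0.21  0.91 -0.62]
```

View pics/w10.png

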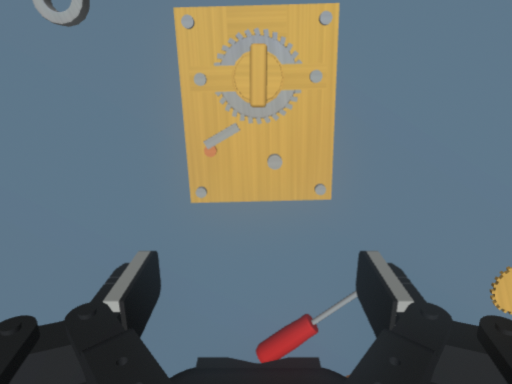

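View pics/side10z.png

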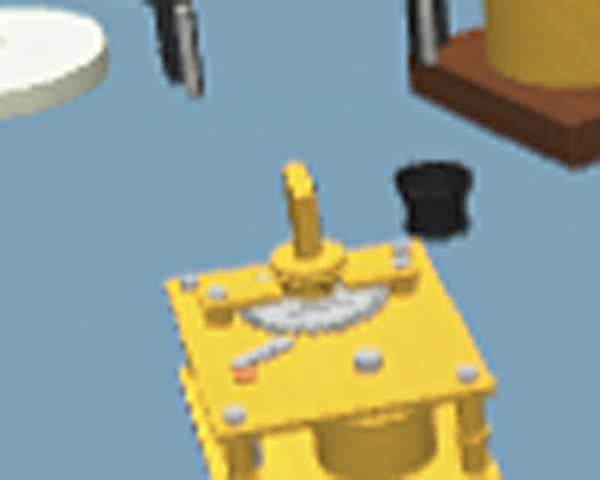

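View pics/scene10.png

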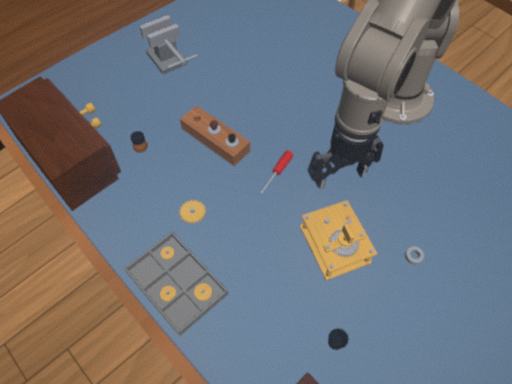

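The key stands home and free, the gripper is clear and nothing else has moved. I'll measure tilt and angle before handing in.

Run:
```python
from h import *
c=np.load('w10.npy',allow_pickle=True).item()
im=cv2.imread('pics/w10.png')[20:130,205:315]; cv2.imwrite('pics/w10z.png',cv2.resize(im,None,fx=5.4,fy=5.4,interpolation=cv2.INTER_CUBIC))
im=cv2.imread('pics/scene10.png')[195:285,295:385]; cv2.imwrite('pics/s10z.png',cv2.resize(im,None,fx=6.5,fy=6.5,interpolation=cv2.INTER_CUBIC))
```

```text
(no output)
```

View pics/w10z.png

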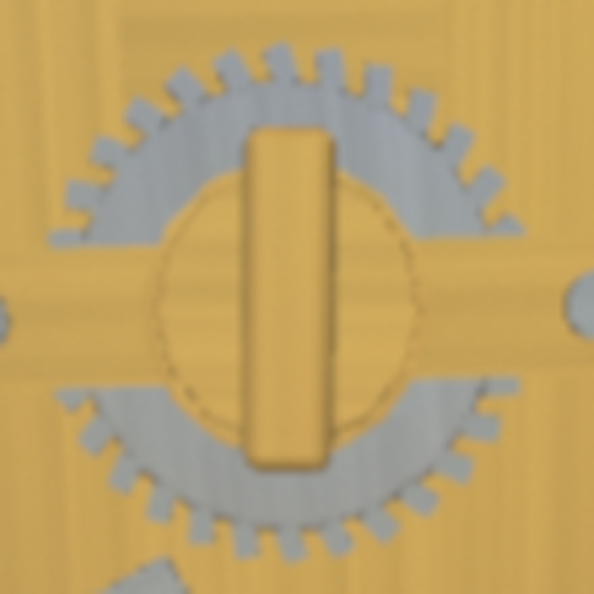

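View pics/s10z.png

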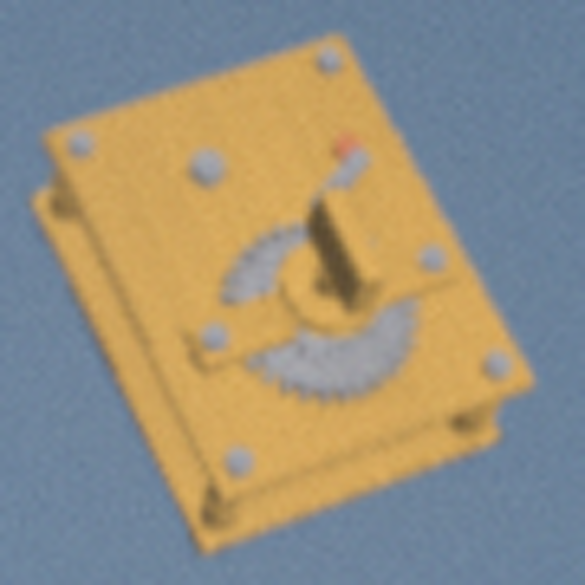

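Run:
```python
from h import *
c=np.load('w10.npy',allow_pickle=True).item()
P=lambda x,y,z:plane(c,x/5.4+205-.41,y/5.4+20-.41,z)
a=lambda d:np.degrees(np.arctan2(d[1],d[0]))%90
L0,L1,R0,R1=P(247,130,.124),P(246,466,.124),P(333,130,.124),P(330,466,.124)
w=(L0+L1+R0+R1)/4; s=P(287,308,.086)
print("wing",a(L0-L1),a(R0-R1),np.linalg.norm(L0-L1),w,"shoulder",s,"tilt",np.linalg.norm((w-s)[:2])/.038)
C=[plane(c,u,v,.06) for u,v in [(174,8),(339,3),(332,199),(191,203)]]
print("plate",[a(C[(i+1)%4]-C[i]) for i in range(4)],np.mean(C,0))
```

```text
wing 65.36796419829878 65.81001373143332 0.034515339836581886 [0.53555228 0.227467   0.124     ] shoulder [0.53543706 0.22760534 0.086     ] tilt 0.004737735303332514
plate [np.float64(67.51025317213254), np.float64(67.76845288150716), np.float64(67.6231880784054), np.float64(67.24493352065645)] [0.52597947 0.20372594 0.06      ]
```

```bash
python3 -c "
from station import bot
print(bot.hand_in())"
```

```text
the job is handed in; nothing more can be done
None
```

The key is fully home in the movement, turned clockwise to the wheel's stop, and released. The job is handed in after about 26 s of robot time. No verdict came back.

**What I did:** I first looked straight down the collar and saw the wheel's square at about 0.70 rad anticlockwise of the plate's edges. I took the key from the block, set its shank to that angle and lowered it in small steps. It went straight in without a turning search. The shoulder met the rim at the height I had predicted. I then turned it clockwise until the turning moment rose to about 0.27 N·m against 0.10 N·m of friction. That put the wing about 7° past square, so I eased the key back within its play and let go.

**Last checks:**

| Check | Measured |
|---|---|
| Wing against plate edges | about 1.9° (0.03 rad) |
| Key tilt | about 0.005 rad |
| Wing centre to collar centre | about 0.5 mm |
| Highest vertical force in the readings after each move | about 6 N |

- **Height:** the shoulder is seated on the rim in the side view.
- **Robot:** the gripper is clear and touches nothing.
- **Other things:** they look unmoved in the scene picture.

**Disagreements:**
- **Collar position:** early side-camera estimates of the collar's centre differed from the wrist camera by 2–4 mm. I relied on the wrist camera and the funnel's guidance.
- **Wheel stop:** I judged this from the rise in turning moment, not from a hard halt.

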